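Tighten a ring nut with a pin bar

ROBOT

A 7-joint arm with a two-finger parallel gripper is mounted at the origin on the work surface. World frame = base frame: x ahead of the robot, y to its left, z up, the work surface at z = 0. Lengths are in m, angles in rad, forces in N, time in s.
With the tool pointing down it reaches from about 0.4 to 0.85 m from the base axis. Payload 10.4 kg.
Tool frame: the origin (TCP) lies midway between the tips of the shut fingers; the grasp point (between the pads) lies 19 mm behind it; z points along the fingers, x is the direction in which the jaws open and shut, and the axes are right-handed (so a half turn about z gives the same grasp; the last joint's range is limited). The gripper opens to 85 mm and grips with 20 to 120 N. Pads are 22 mm wide; open, the fingers measure 114 mm over their backs; the gripper's body (76 mm by 85 mm) begins 54 mm behind the grasp point. The pads swing forward as they close: fully open they stand 13 mm farther back than shut.
Start: joints at [1.117, 0.332, -0.065, 1.46, 0.022, 1.35, -0.088], TCP at [0.261, -0.568, 0.231] pointing down, gripper open.
Joint ranges: [-2.6, 2.6], [-0.5, 2.12], [-1.47, 1.34], [0.16, 2.42], [-1.27, 4.41], [0.06, 2.06], [-2.6, 2.6]. Speed limits (rad/s): [2.22, 2.22, 2.79, 2.79, 3.14, 3.14, 3.14].

INTERFACE

Orientations are given as a unit quaternion [x, y, z, w].
In Python, from workcell import monitor, eyes, ticket, models gives the robot as it stands.
- The arm moves only by the tool servo_tool, never from a script. Its argument "motion" is a list of rows, each a list of 7 numbers: the opening, from 0 (shut) to 1 (fully open), then the shift along the tool's x, y, z in m, then the turn, a rotation vector about the tool's x, y, z in degrees. In form: [[fingers, tx, ty, tz, rx, ry, rz], ...]. A call has 1 to 20 rows; each row is the pose to reach, as a shift and turn from the pose commanded when the call began, along the tool's axes at that moment; what a row does not reach only later rows make up. A row lasts 1/8 s, in which the tool goes at most 62.5 mm and 10.7 degrees, less where a joint would pass 70% of its speed; a pose out of reach is approached as far as the arm can. A call with a gripper value outside its range is refused whole. The fingers move at their own pace and stop on an object; "grip_force" is the grip in N (left out, the last holds). Time passes only in rows, so rows that repeat a pose let the fingers close. It gives the time, the measured TCP pose, the force and the opening at its end, in the units of the state.
- monitor.get_obs(): the state, without advancing time (a new reading comes with each control period).
- eyes.camera(name): name is "scene" or "top"; returns (picture, depth): 384x512x3 uint8, blue, green, red; 384x512 float32, m along the optical axis (not along the pixel's ray), 0 where there is no reading.
- eyes.camera_info(name): a dict with "intrinsics" (3x3 intrinsics, pixels), "k1" (the pictures are not rectified: a ray, as slopes to the right and down, at radius r is drawn at 1 + k1 r^2 times it, then the intrinsics apply), "extrinsics" (4x4, takes a point from world to camera coordinates). Camera axes: x right, y down, z forward; pixel columns grow to the right and rows downward; lengths in m; the calibration is good to about 2 mm. A picture is of the moment at which its call begins. camera_info takes no time and is no camera call.
- ticket.hand_in(): hands the job in, once; it reports no verdict.
Trained networks look in the newest picture that a camera, given by its name, has taken for a name from the list of things; names that differ only in an ending like _2 or _b are one class to them, and where a whole thing is asked for, a point or a joint stands for the part that bears it (a point fixed in the world has none). Each returns a list of dicts, best first, with "confidence" (0 to 1); they miss things now and then, are a little off and sometimes report something else, mostly with a low value. They report only what shows in the picture. A call takes as long as a camera call. They do not tell look-alikes from the thing itself.
- models.boxes_of(camera, thing): "point" ([x, y, z] in m, in the coordinates of the camera as it stood for that picture, good to about 4 mm: the middle of the surface that is visible of it).
The state is a dict: "clock": time; "joint_pos": joint angles; "joint_velocities": joint speeds; "tau": joint torques, N m; "position": TCP position; "ee_rot": TCP orientation; "ft_force": force on the tool from outside, world axes, zero at the start; "torque": the same for the moment, N m; "grip_width": opening from 0.0 (shut) to 1.0 (fully open).
Only numpy, scipy, OpenCV 4.12 (cv2) and the standard library are available. Lean on these libraries where they do the work, as an engineer would, in place of code of your own. Each camera call takes 0.05 s, during which the arm holds its last target. There are 200 camera calls.

TASK

Take the red-handled bar out of the white tray and use its steel pin, moved from hole to hole in the guard's window, to turn the steel ring nut clockwise (seen from above) until it bites on the cartridge and then firmly tight: about 15 N of push on the bar, clearly more than the light drag of the free thread, and well short of 20 N. Turn the ring only with the bar, never with the fingers. Then put the bar back upright and fully down in the tray socket it came from, let go, and leave the gauges, the mallet and the loose steel block where they are.

Things in the scene. Friction and masses are not known exactly. Their poses are not given: they have to be found in the camera images.
- station: Clamping station fixed to the bench: grey base plate 170 x 170 x 16 mm carrying a steel ring nut on an upright axis. Origin: bench surface, on the ring's axis; z up. Inside the ring stands the cartridge's core, 48 mm across, to 81 mm above the bench. 10 mm guard posts stand 62 mm from the axis in the -x, +y and -y directions.
- window_mid (a point): Middle of the guard's window: 40 mm from the axis in the station's +x direction, 85 mm above the bench (the guard's top). The guard, a 4 mm yellow plate 28 to 66 mm from the axis, covers the ring except for this 130 degree window. Its edges stop the pin: keep the pin within 54 degrees of the window's middle. One window's stroke is not enough, so the bar must be moved to further holes.
- ring_axis (a point): Fixed point of the station on the ring's axis, 78 mm above the bench: the height of the ring's top face when ring_turn is 0.
- ring_turn (a joint): Angle of the ring nut, rad; grows as it turns clockwise seen from above (tightening). Starts between 0 and 0.4. At value q, hole k (0 to 11) lies at k*30 degrees minus q, counter-clockwise from the station's +x. Turns with light drag (2 to 4 N at the holes) until it bites somewhere from 2 to 3.7 rad (differs each time, unknown); then the push grows about 30 N per rad. It stays where left.
- ringnut: Steel ring nut, twelve-sided, 104 mm across, 26 mm thick, with 12 through holes at 30 degree pitch centred 40 mm from the axis, each 13 mm radially and about 13.5 mm across, for the 10 mm pin. Origin: on the axis at its underside; its top face is 26 mm higher. It sinks 2 mm per rad as it tightens. Put the pin 15 to 22 mm deep. Does not turn with the ring: see ring_turn.
- cartridge: The cartridge held in the station, which the ring nut presses down on its packing. Origin on the ring's axis, 30 mm above the bench, fixed to the station. The packing settles a little: within 10 s of tightening the pressure may ease by a fifth, which is allowed for.
- tray: White tray, 240 x 170 mm, 50 mm high, fixed, black rim. Origin: bench surface, centre. Three live sockets (round, 13 mm wide, 44 mm deep) open in its top at y = -45 mm and x = -60, 0 and 60 mm in its frame: one holds the bar, two hold gauges (22 mm wide, heads 28 mm above the tray). Steel nozzles, 26 mm high, stand fixed where y is above 10 mm.
- bar: Pin bar, 0.11 to 0.18 kg: round steel pin 10 mm thick, 38 mm long, tapered over its last 5 mm to 6 mm, below a red square handle 14 x 14 mm, 75 mm long. Origin: tip of the pin; z up along the bar, x and y square to the handle's faces. Starts upright in one of the three sockets, the handle's lower end (38 mm above the origin) resting on the tray's top, faces square to the tray.
- gauge_brass: Bystander: plug gauge with a brass head in a tray socket. Origin: tip of its pin, 38 mm below the tray's top.
- gauge_black: Bystander: plug gauge with a black head in a tray socket. Origin: tip of its pin, 38 mm below the tray's top.
- mallet: Bystander: hammer with a brass head, 200 mm long, lying on the bench; origin: underside, middle.
- insert_block: Bystander: stepped steel insert block, 60 x 35 mm, 52 mm high, on the bench; origin: underside, centre.
There are look-alikes about, which are no part of the job. What is meant by the bar is not turquoise, and is the larger of those in its own colour.

How it is judged:
By the outcome, as a careful person would: the job done as asked, in the order asked, and still so for the second after the job is handed in, with the robot touching nothing.
It also fails if it takes over 72 s, if anything falls off the work surface, if the arm or the gripper's body presses on something with over 40 N, if the wrist force passes 120 N, or if a joint passes its speed limit or range.

## Working session

There is one attempt and no reset: what is moved stays moved. The work goes in short steps, Python scripts to look and compute and a tool call to move; the robot and the scene stay as the last step left them, time stands still between calls to the robot, and variables do not carry over. Pictures are saved under pics/ and viewed, about 8 in all and at most 12, crops included, and the job is handed in when it is done.

Besides the shell and the picture viewer there is one more tool, called as name(argument=value, ...), one argument or row to a line, values as JSON. servo_tool: Moves the arm, as the interface text tells. Its arguments: {"type":"object","properties":{"motion":{"type":"array"},"grip_force":{"type":"number"}},"required":["motion"]}

```bash
mkdir -p pics; cat > h.py <<'E'
import numpy as np, cv2
from workcell import monitor, eyes, ticket, models
def w2px(cam,P):
    i=eyes.camera_info(cam);P=np.atleast_2d(P);E=np.array(i["extrinsics"]);c=P@E[:3,:3].T+E[:3,3]
    s=c[:,:2]/c[:,2:];s=s*(1+i["k1"]*(s**2).sum(1,keepdims=True));K=np.array(i["intrinsics"])
    return s@K[:2,:2].T+K[:2,2]
def c2w(cam,p):
    E=np.array(eyes.camera_info(cam)["extrinsics"]);return E[:3,:3].T@(np.array(p)-E[:3,3])
def rays(cam,uv):
    i=eyes.camera_info(cam);K=np.array(i["intrinsics"])
    uv=np.atleast_2d(np.asarray(uv,float));d=(uv-K[:2,2])/np.array([K[0,0],K[1,1]]);s=d.copy()
    for _ in range(10): s=d/(1+i["k1"]*(s**2).sum(1,keepdims=True))
    return np.c_[s,np.ones(len(s))]
def px2w(cam,uv,depth):
    E=np.array(eyes.camera_info(cam)["extrinsics"]);return (rays(cam,uv)*np.reshape(depth,(-1,1))-E[:3,3])@E[:3,:3]
def px2z(cam,uv,z):
    E=np.array(eyes.camera_info(cam)["extrinsics"]);o=-E[:3,:3].T@E[:3,3];d=rays(cam,uv)@E[:3,:3]
    return o+d*((z-o[2])/d[:,2:])
E
python3 - <<'E'
from h import *
np.set_printoptions(precision=4,suppress=True)
o=monitor.get_obs();print(o)
for c in("scene","top"):
    im,d=eyes.camera(c);cv2.imwrite(f"pics/{c}0.png",im);np.save(f"pics/{c}0d.npy",d)
    i=eyes.camera_info(c);print(c,np.array(i["intrinsics"]),i["k1"],np.array(i["extrinsics"]))
    for t in["station","bar","tray","gauge_brass","gauge_black","ringnut","mallet","insert_block"]:
        for b in models.boxes_of(c,t):
            w=c2w(c,b["point"]);print(c,t,round(b["confidence"],2),w,w2px(c,w)[0].round())
E
```

```text
{'clock': 0.0, 'joint_pos': array([ 1.1174,  0.3329, -0.0647,  1.4609,  0.0216,  1.3499, -0.0885]), 'joint_velocities': array([-0.0008, -0.0004, -0.0002,  0.0007,  0.0015, -0.0004, -0.0018]), 'tau': array([ -0.0004, -62.5445,   0.0487, -39.161 ,   0.0161,   0.0098,
         0.    ]), 'position': array([ 0.2608, -0.5676,  0.2305]), 'ee_rot': array([ 0.8419, -0.5396, -0.0006, -0.0004]), 'ft_force': array([-0.4378,  0.9813, -0.0982]), 'torque': array([-0.0157, -0.0239,  0.0083]), 'grip_width': 0.9985226986531668}
scene [[346.7367   0.     244.2646]
 [  0.     346.7367 195.5867]
 [  0.       0.       1.    ]] 0.010962717324457314 [[-0.6576  0.7531 -0.0196  0.3678]
 [ 0.4789  0.3978 -0.7826 -0.1899]
 [-0.5816 -0.524  -0.6222  1.2894]
 [ 0.      0.      0.      1.    ]]
scene station 0.62 [0.5886 0.0294 0.0726] [245. 214.]
scene station 0.61 [0.6003 0.0498 0.0211] [248. 234.]
scene station 0.44 [0.6095 0.0295 0.0716] [239. 218.]
scene station 0.23 [0.5535 0.2337 0.0938] [323. 237.]
scene bar 0.64 [0.5565 0.2335 0.0964] [322. 237.]
scene bar 0.49 [0.6932 0.2796 0.0546] [304. 299.]
scene tra
[... 534 characters left out ...]
-0.9915  1.3465]
 [ 0.      0.      0.      1.    ]]
top station 0.86 [0.5669 0.0204 0.016 ] [235. 185.]
top bar 0.74 [0.5703 0.0207 0.0136] [235. 184.]
top tray 0.97 [0.4965 0.2835 0.0497] [143. 205.]
top gauge_brass 0.55 [0.4958 0.2404 0.0744] [156. 205.]
top gauge_black 0.51 [0.4401 0.2533 0.0729] [151. 224.]
top gauge_black 0.21 [0.5672 0.0212 0.0162] [234. 185.]
top gauge_black 0.17 [ 0.4271 -0.3274  0.024 ] [351. 234.]
top ringnut 0.81 [0.6054 0.0156 0.0712] [236. 169.]
top ringnut 0.29 [ 0.4313 -0.3269  0.0285] [351. 233.]
top mallet 0.88 [ 0.4293 -0.3246  0.0259] [350. 233.]
top mallet 0.23 [0.5816 0.0219 0.0711] [234. 177.]
top insert_block 0.53 [ 0.6804 -0.3052  0.0275] [344. 150.]
```

```bash
python3 - <<'E'
import cv2
for c,(x0,y0,x1,y1) in {"scene":(190,150,430,330),"top":(100,110,300,260)}.items():
    a=cv2.imread(f"pics/{c}0.png")[y0:y1,x0:x1];cv2.imwrite(f"pics/{c}0c.png",cv2.resize(a,(800,600),interpolation=cv2.INTER_CUBIC))
E
```

```text
(no output)
```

View pics/scene0c.png

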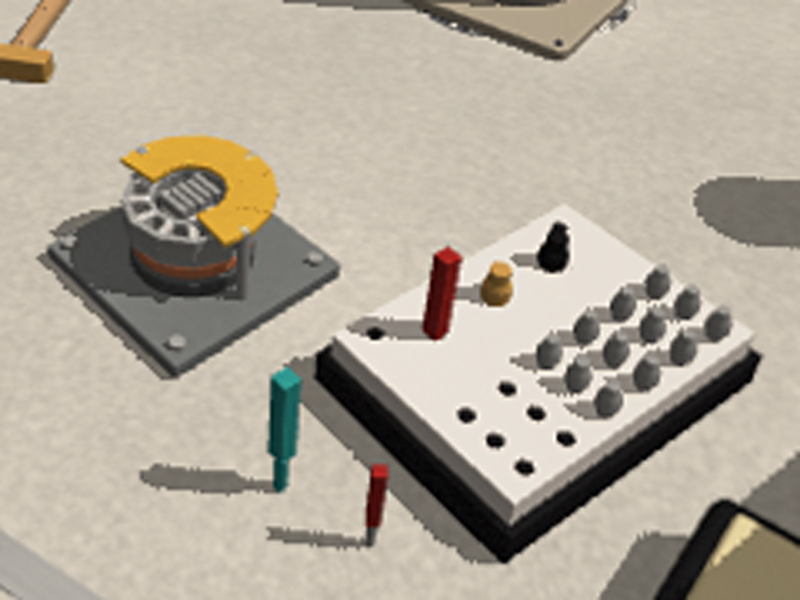

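View pics/top0c.png

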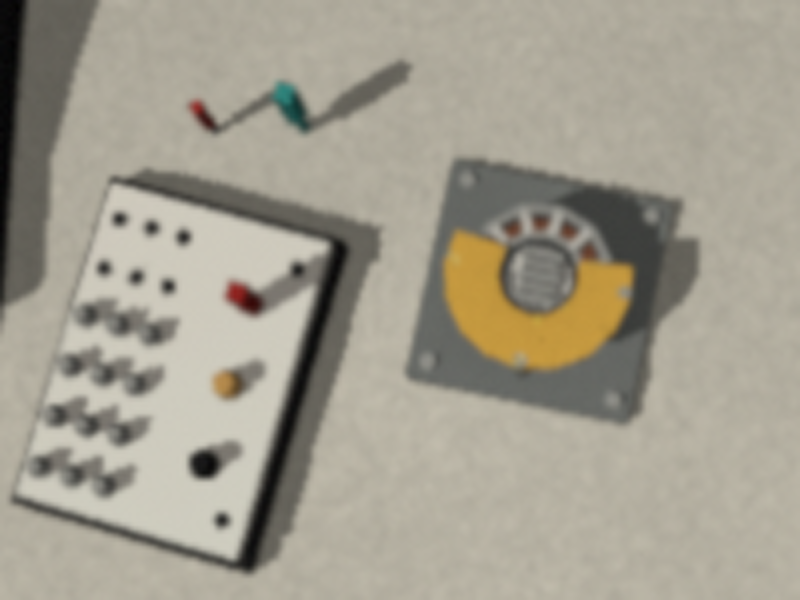

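The bar candidates are the red one in the tray (scene px 322,237), the small red one standing on the bench (304,301) and a turquoise one (275,278). The first is the one meant: it is red, the larger of the reds, and stands in a tray socket. The crop confirms it. Next I measure the poses.

```bash
cat > meas.py <<'E'
from h import *
np.set_printoptions(precision=4,suppress=True)
def comp(m,near):
    n,l,s,c=cv2.connectedComponentsWithStats(m.astype(np.uint8));best=max(range(1,n),key=lambda k:s[k,4]-(1e6 if np.hypot(*(c[k]-near))>60 else 0));return l==best
def rect(cam,m,z):
    cs,_=cv2.findContours(m.astype(np.uint8),cv2.RETR_EXTERNAL,cv2.CHAIN_APPROX_NONE);c=max(cs,key=len)[:,0]
    w=px2z(cam,c,z)[:,:2];r=cv2.minAreaRect((w*1000).astype(np.float32));return np.array(r[0]),np.array(r[1]),r[2]
E
python3 - <<'E'
from meas import *
for c,tp,sp in(("top",(143,205),(235,178)),("scene",(352,263),(246,215))):
    im=cv2.imread(f"pics/{c}0.png");d=np.load(f"pics/{c}0d.npy");hsv=cv2.cvtColor(im,cv2.COLOR_BGR2HSV)
    v,u=np.mgrid[:384,:512];W=px2w(c,np.c_[u.ravel(),v.ravel()],d.ravel()).reshape(384,512,3)
    z=W[...,2];ok=d>0
    # tray: everything above 40mm near it, by depth
    ctr=np.array([.497,.284]);near=np.hypot(W[...,0]-ctr[0],W[...,1]-ctr[1])<.19
    m=comp(ok&near&(z>.044)&(z<.056),tp);m=cv2.morphologyEx(m.astype(np.uint8),cv2.MORPH_CLOSE,np.ones((9,9)))
    print(c,"tray",rect(c,m,.05),"z",np.median(z[m>0]))
    # red bar
    h=hsv[...,0].astype(int);red=((h<8)|(h>172))&(hsv[...,1]>130)&ok&near&(z>.055)
    print(c,"bar",W[red].mean(0),W[red].min(0),W[red].max(0),red.sum())
    t=red&(z>z[red].max()-.006);print("  top",W[t].mean(0),t.sum())
    # station
    n2=np.hypot(W[...,0]-.58,W[...,1]-.02)<.16
    m=comp(ok&n2&(z>.009),sp);
    if c=="top":print(c,"plate",rect(c,m,.016))
    pl=ok&n2&(abs(z-.016)<.005);q=W[pl][:,:2];r=cv2.minAreaRect((q*1000).astype(np.float32));print(c,"plate pts",r)
    y=(abs(h-23)<8)&(hsv[...,1]>150)&n2;Y=px2z(c,np.argwhere(y)[:,::-1],.085)[:,:2]
    (cx,cy),rr=cv2.minEnclosingCircle((Y*1000).astype(np.float32));print(c,"guard",cx,cy,rr,"mean",Y.mean(0),"z",np.median(z[y&ok]))
E
```

```text
top tray (array([505.3441, 287.0705]), array([172.5663, 241.1325]), 75.65581512451172) z 0.04977983580959379
top bar [0.5506 0.2248 0.1118] [0.546  0.2204 0.0592] [0.5572 0.2329 0.1309] 28
  top [0.5517 0.2251 0.1276] 8
top plate (array([576.1495,  20.8396]), array([169.7363, 170.3883]), 79.58899688720703)
top plate pts ((589.8609008789062, 52.60541534423828), (237.01377868652344, 184.95985412597656), 79.57490539550781)
top guard 573.94189453125 21.14011001586914 65.21446990966797 mean [0.5521 0.0254] z 0.08467122254622589
scene tray (array([506.415, 289.94 ]), array([173.4783, 247.0786]), 75.7088394165039) z 0.05213935370942578
scene bar [0.5568 0.2331 0.0964] [0.5454 0.2242 0.0559] [0.5615 0.2395 0.1281] 182
  top [0.5544 0.2325 0.1258] 33
scene plate pts ((602.3968505859375, 42.64924621582031), (173.1483154296875, 236.20770263671875), 35.0380744934082)
scene guard 571.5889892578125 25.393285751342773 67.80702209472656 mean [0.5531 0.0306] z 0.08684232777910397
```

```bash
python3 - <<'E'
from meas import *
S=[]
for c,ax in(("top",(.5755,.021)),("scene",(.572,.0255))):
    im=cv2.imread(f"pics/{c}0.png");yaw=np.radians(-10.4)
    n=400;g=(np.mgrid[:n,:n]-n/2)/n*.13;X=-g[0];Y=-g[1]   # up=station +x, left=+y
    P=np.c_[(ax[0]+np.cos(yaw)*X-np.sin(yaw)*Y).ravel(),(ax[1]+np.sin(yaw)*X+np.cos(yaw)*Y).ravel(),np.full(n*n,.0775)]
    uv=w2px(c,P).astype(np.float32).reshape(n,n,2);r=cv2.remap(im,uv[...,0],uv[...,1],cv2.INTER_CUBIC)
    a=np.radians(np.arange(-66,67,3));b=[]
    for t in a:
        rr=np.arange(.037,.0435,.001);px=(n/2-rr*np.sin(t)/.13*n).astype(int);py=(n/2-rr*np.cos(t)/.13*n).astype(int);b.append(r[py,px].astype(float).mean())
    b=np.array(b);print(c,dict(zip(np.arange(-66,67,3),b.round().astype(int))))
    for ph in range(-15,15):   # hole angle phase
        pass
    k=(abs(a)<1.0);f=(b[k]*np.exp(1j*12*a[k])).sum()-b[k].mean()*np.exp(1j*12*a[k]).sum()
    print(c,"dark phase deg",(np.degrees(np.angle(-f)/12)))
    for t in range(-60,61,15):
        p=(int(n/2-.058*np.sin(np.radians(t))/.13*n),int(n/2-.058*np.cos(np.radians(t))/.13*n));cv2.putText(r,str(t),p,0,.35,(0,255,0),1)
    cv2.circle(r,(n//2,n//2),int(.04/.13*n),(255,0,0),1);S.append(r)
cv2.imwrite("pics/ring0.png",np.hstack(S))
E
```

```text
top {np.int64(-66): np.int64(125), np.int64(-63): np.int64(114), np.int64(-60): np.int64(98), np.int64(-57): np.int64(83), np.int64(-54): np.int64(76), np.int64(-51): np.int64(74), np.int64(-48): np.int64(76), np.int64(-45): np.int64(88), np.int64(-42): np.int64(114), np.int64(-39): np.int64(144), np.int64(-36): np.int64(158), np.int64(-33): np.int64(149), np.int64(-30): np.int64(122), np.int64(-27): np.int64(93), np.int64(-24): np.int64(77), np.int64(-21): np.int64(72), np.int64(-18): np.int64(71), np.int64(-15): np.int64(83), np.int64(-12): np.int64(113), np.int64(-9): np.int64(146), np.int64(-6): np.int64(161), np.int64(-3): np.int64(152), np.int64(0): np.int64(128), np.int64(3): np.int64(97), np.int64(6): np.int64(77), np.int64(9): np.int64(70), np.int64(12): np.int64(70), np.int64(15): np.int64(85), np.int64(18): np.int64(116), np.int64(21): np.int64(150), np.int64(24): np.int64(163), np.int64(27): np.int64(153), np.int64(30): np.int64(124), np.int64(33): np.int64(94), np.int64(36): np.int64(77), np.int64(39): np.int64(71), np.int64(42): np.int64(71), np.int64(45): np.int64(82),
[... 882 characters left out ...]
p.int64(134), np.int64(0): np.int64(98), np.int64(3): np.int64(76), np.int64(6): np.int64(63), np.int64(9): np.int64(56), np.int64(12): np.int64(75), np.int64(15): np.int64(146), np.int64(18): np.int64(199), np.int64(21): np.int64(205), np.int64(24): np.int64(180), np.int64(27): np.int64(126), np.int64(30): np.int64(73), np.int64(33): np.int64(59), np.int64(36): np.int64(60), np.int64(39): np.int64(56), np.int64(42): np.int64(71), np.int64(45): np.int64(132), np.int64(48): np.int64(209), np.int64(51): np.int64(207), np.int64(54): np.int64(163), np.int64(57): np.int64(87), np.int64(60): np.int64(49), np.int64(63): np.int64(60), np.int64(66): np.int64(65)}
scene dark phase deg 6.29552962549916
```

View pics/ring0.png

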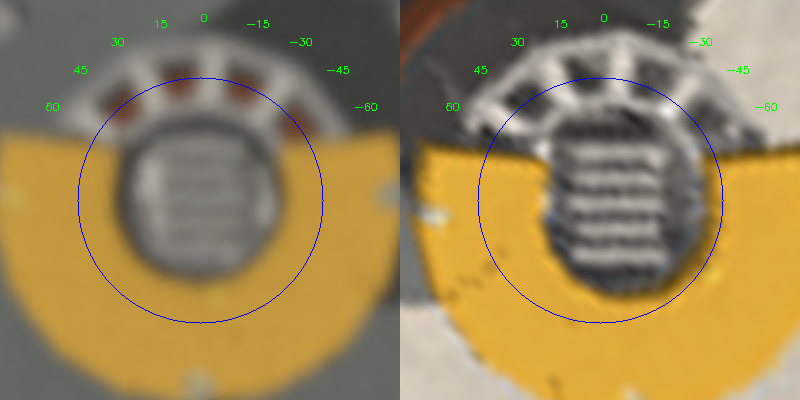

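Top picture: the holes in the window sit at about 39.5, 9.5, -20.5 and -50.5°, so q is about 0.36. Top camera gives the ring axis at about (0.575, 0.021), yaw -10.4°. The bar is at about (0.5525, 0.229), tray yaw -14.3°. Moving above the bar.

servo_tool(
  motion=[
    [0.45,-0.3,-0.3,0.01,0,0,20],
    [0.45,-0.3,-0.3,0.01,0,0,39],
    [0.45,-0.3,-0.3,0.01,0,0,39],
    [0.45,-0.3,-0.3,0.01,0,0,39],
    [0.45,-0.3,-0.3,0.01,0,0,39],
    [0.45,-0.3,-0.3,0.01,0,0,39],
    [0.45,-0.602,-0.597,0.03,0,0,39],
    [0.45,-0.602,-0.597,0.03,0,0,39],
    [0.45,-0.602,-0.597,0.03,0,0,39],
    [0.45,-0.602,-0.597,0.03,0,0,39],
    [0.45,-0.602,-0.597,0.03,0,0,39],
    [0.45,-0.602,-0.597,0.03,0,0,39],
    [0.45,-0.602,-0.597,0.03,0,0,39],
    [0.45,-0.602,-0.597,0.03,0,0,39],
    [0.45,-0.602,-0.597,0.03,0,0,39],
    [0.45,-0.602,-0.597,0.03,0,0,39],
    [0.45,-0.602,-0.597,0.03,0,0,39],
  ],
  grip_force=60,
)

```text
clock: 3.02
position: [0.5523, 0.2269, 0.2015]
ee_rot: [-0.613, 0.79, -0.001, -0.0]
ft_force: [-0.7, 0.0, -0.2]
grip_width: 0.449
```

servo_tool(
  motion=[
    [0.45,-0.002,0,0.05,0,0,0],
    [0.45,-0.002,0,0.1,0,0,0],
    [0.45,-0.002,0,0.12,0,0,0],
    [0.45,-0.002,0,0.137,0,0,0],
    [0.45,-0.002,0,0.137,0,0,0],
    [0.0,-0.002,0,0.137,0,0,0],
    [0.0,-0.002,0,0.137,0,0,0],
    [0.0,-0.002,0,0.137,0,0,0],
    [0.0,-0.002,0,0.137,0,0,0],
  ],
  grip_force=60,
)

```text
clock: 4.15
position: [0.5534, 0.2307, 0.0658]
ee_rot: [-0.613, 0.79, -0.0, 0.001]
ft_force: [-1.2, -0.9, 6.9]
grip_width: 0.156
```

```bash
python3 - <<'E'
from h import *
im,d=eyes.camera("scene");cv2.imwrite("pics/g1.png",cv2.resize(im[170:320,250:450],(800,600)))
print(monitor.get_obs())
E
```

```text
{'clock': 4.2, 'joint_pos': array([ 0.04431765,  0.50464181, -0.65209246,  1.68273421,  0.34219702,
        1.06844264, -2.53481797]), 'joint_velocities': array([ 1.21574330e-04, -5.22730860e-05,  7.38535709e-04,  2.53404811e-04,
        7.60029518e-04, -1.10377177e-03,  6.73084681e-04]), 'tau': array([-1.90170058e-01, -5.79310656e+01, -9.95829284e+00, -3.11063576e+01,
        3.79665114e-02, -4.53365687e-01, -1.00565561e-03]), 'position': array([0.55347214, 0.23070028, 0.06582772]), 'ee_rot': array([-6.13427534e-01,  7.89750138e-01, -4.88456060e-04,  1.06876162e-03]), 'ft_force': array([-0.79025329, -1.4411703 ,  7.71703729]), 'torque': array([-0.16567759,  0.24850096, -0.00357471]), 'grip_width': 0.15567423189573873}
```

View pics/g1.png

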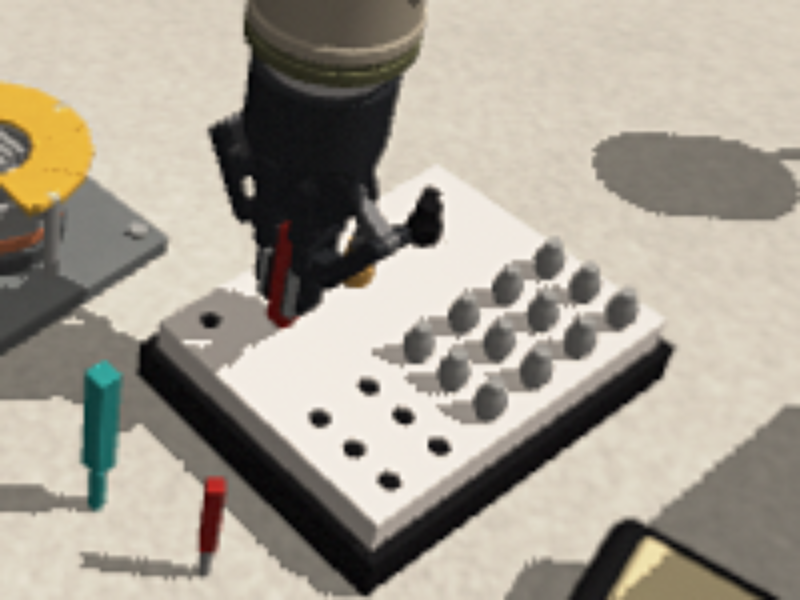

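The grip is good, but joint 7 is at -2.53, near its limit, and the strokes would drive it past. I'll regrasp with a half turn.

servo_tool(
  motion=[
    [0.45,0,0,0,0,0,0],
    [0.45,0,0,0,0,0,0],
    [0.45,-0.001,0,-0.06,0,0,0],
    [0.45,-0.001,0,-0.1,0,0,-10],
    [0.45,-0.001,0,-0.1,0,0,-40],
    [0.45,-0.001,0,-0.1,0,0,-40],
    [0.45,-0.001,0,-0.1,0,0,-40],
    [0.45,-0.001,0,-0.1,0,0,-90],
    [0.45,-0.001,0,-0.1,0,0,-90],
    [0.45,-0.001,0,-0.1,0,0,-90],
    [0.45,-0.001,0,-0.1,0,0,-90],
    [0.45,-0.001,0,-0.1,0,0,-90],
    [0.45,-0.001,0,-0.1,0,0,-130],
    [0.45,-0.001,0,-0.1,0,0,-130],
    [0.45,-0.001,0,-0.1,0,0,-130],
    [0.45,-0.001,0,-0.1,0,0,-130],
    [0.45,-0.001,0,-0.1,0,0,-155],
    [0.45,-0.001,0,-0.1,0,0,-165],
    [0.45,-0.001,0,-0.1,0,0,-175],
    [0.45,-0.001,0,-0.1,0,0,-179.8],
  ],
)

```text
clock: 6.7
position: [0.5528, 0.2311, 0.1642]
ee_rot: [0.824, 0.566, -0.0, 0.0]
ft_force: [0.6, 0.9, 0.1]
grip_width: 0.448
```

servo_tool(
  motion=[
    [0.45,0,0,0,0,0,0],
    [0.45,0,0,0,0,0,0],
  ],
)

```text
clock: 6.95
position: [0.5528, 0.2313, 0.1642]
ee_rot: [0.827, 0.562, -0.0, -0.0]
ft_force: [1.3, -0.1, 0.5]
grip_width: 0.451
```

servo_tool(
  motion=[
    [0.45,0,0.001,0.05,0,0,-7.3],
    [0.45,0,0.001,0.085,0,0,-7.3],
    [0.45,0,0.001,0.1,0,0,-7.3],
    [0.45,0,0.001,0.1,0,0,-7.3],
    [0.0,0,0.001,0.1,0,0,-7.3],
    [0.0,0,0.001,0.1,0,0,-7.3],
    [0.0,0,0.001,0.1,0,0,-7.3],
    [0.0,0,0.001,0.1,0,0,-7.3],
  ],
  grip_force=100,
)

```text
clock: 7.95
position: [0.5546, 0.2316, 0.066]
ee_rot: [0.788, 0.615, 0.001, 0.0]
ft_force: [0.3, -0.9, 7.4]
grip_width: 0.148
```

```bash
python3 - <<'E'
from h import *
o=monitor.get_obs();print(o["joint_pos"],o["ft_force"],o["position"],o["torque"],o["ee_rot"])
E
```

```text
[ 0.3793989   0.75533654 -1.17809714  1.66286412  0.73633452  1.23425242
  0.36249894] [ 0.3061469  -0.86627643  7.35874815] [0.55457817 0.23162567 0.06599844] [-0.01442051  0.15069588 -0.00887194] [7.88328813e-01 6.15252799e-01 1.24860635e-03 3.43544535e-04]
```

```bash
cat > fit.py <<'E'
from meas import *
from scipy.optimize import minimize
def poly(x,y,yaw,z):
    a=np.radians(np.linspace(65,295,60));o=np.c_[.066*np.cos(a),.066*np.sin(a)];i=np.c_[.028*np.cos(a[::-1]),.028*np.sin(a[::-1])]
    p=np.r_[o,i];c,s=np.cos(yaw),np.sin(yaw);return np.c_[x+c*p[:,0]-s*p[:,1],y+s*p[:,0]+c*p[:,1],np.full(len(p),z)]
def trayp(x,y,yaw,z):
    p=np.array([[-.12,-.085],[.12,-.085],[.12,.085],[-.12,.085]]);c,s=np.cos(yaw),np.sin(yaw);return np.c_[x+c*p[:,0]-s*p[:,1],y+s*p[:,0]+c*p[:,1],np.full(4,z)]
SS=6
def ras(c,ps,box):
    x0,y0,x1,y1=box;m=np.zeros(((y1-y0)*SS,(x1-x0)*SS),np.uint8)
    for P in ps: cv2.fillPoly(m,[np.round(((w2px(c,P)-[x0,y0]+.5)*SS-.5)*16).astype(np.int32)],255,shift=4)
    return cv2.resize(m,(x1-x0,y1-y0),interpolation=cv2.INTER_AREA)/255.
def fit(c,tgt,box,mod,zs,x0):
    f=lambda p:abs(ras(c,[mod(p[0],p[1],p[2],z) for z in zs],box)-tgt).sum()
    r=minimize(f,x0,method="Nelder-Mead",options=dict(initial_simplex=np.array([x0]+[np.array(x0)+d for d in np.diag([.006,.006,.1])]),xatol=1e-5,fatol=.01));return r.x,r.fun
if __name__=="__main__":
    for c,b,tb in(("top",(195,140,275,215),(95,140,200,260)),("scene",(215,180,285,235),(270,200,430,330))):
        im=cv2.imread(f"pics/{c}0.png");h=cv2.cvtColor(im,cv2.COLOR_BGR2HSV)
        y=((abs(h[...,0].astype(int)-23)<9)&(h[...,1]>120))[b[1]:b[3],b[0]:b[2]].astype(float)
        r=fit(c,y,b,poly,[.081,.083,.085],[.575,.022,-.18]);print(c,"guard",r[0][:2],np.degrees(r[0][2]),r[1],y.sum())
        d=np.load(f"pics/{c}0d.npy")
        w=((h[...,1]<60)&(h[...,2]>185)).astype(np.uint8);w=comp(w,(143,205) if c=="top" else (352,263)).astype(np.uint8);cs,_=cv2.findContours(w,0,cv2.CHAIN_APPROX_NONE)
        hull=cv2.convexHull(max(cs,key=len));w=cv2.fillPoly(np.zeros_like(w),[hull],1)
        w=w[tb[1]:tb[3],tb[0]:tb[2]].astype(float)
        r=fit(c,w,tb,trayp,[.05],[.505,.288,-.25]);t=r[0];k=t[:2]+[np.cos(t[2])*.06+np.sin(t[2])*.045,np.sin(t[2])*.06-np.cos(t[2])*.045]
        print(c,"tray",t[:2],np.degrees(t[2]),r[1],w.sum(),"socket",k)
E
python3 fit.py
```

```text
top guard [0.5756 0.0211] -11.132297495656303 86.51764705882351 883.0
top tray [0.5064 0.2878] -14.202692332165357 110.34901960784313 4611.0 socket [0.5535 0.2295]
scene guard [0.5721 0.0224] -11.154989669091238 77.30980392156863 714.0
scene tray [0.5982 0.3502] -44.74592152261067 12739.639215686275 20680.0 socket [0.6091 0.276 ]
```

servo_tool(
  motion=[
    [0,0,0,-0.02,0,0,0],
    [0,0,0,-0.05,0,0,0],
    [0,0,0,-0.1,0,0,0],
    [0,0,0,-0.115,0,0,0],
    [0,0,0,-0.115,0,0,0],
  ],
)

```text
clock: 8.57
position: [0.5541, 0.2311, 0.1805]
ee_rot: [0.788, 0.615, 0.001, 0.001]
ft_force: [-0.4, -1.0, -2.0]
grip_width: 0.149
```

servo_tool(
  motion=[
    [0,-0.06,0.035,0,0,0,-10],
    [0,-0.12,0.07,0,0,0,-20],
    [0,-0.17,0.101,0,0,0,-30],
    [0,-0.17,0.101,0.01,0,0,-43],
    [0,-0.17,0.101,0.03,0,0,-43],
    [0,-0.17,0.101,0.03,0,0,-43],
    [0,-0.17,0.101,0.03,0,0,-43],
    [0,-0.17,0.101,0.03,0,0,-43],
  ],
)

```text
clock: 9.57
position: [0.6105, 0.0425, 0.15]
ee_rot: [0.508, 0.861, 0.0, 0.0]
ft_force: [-0.5, -0.1, -2.2]
grip_width: 0.15
```

```bash
python3 - <<'E'
from h import *
np.set_printoptions(precision=4,suppress=True)
o=monitor.get_obs();p=o["position"];print(p,o["ee_rot"],np.degrees(2*np.arctan2(o["ee_rot"][1],o["ee_rot"][0])),o["ft_force"],o["joint_pos"])
a=[]
for c,(x0,y0,x1,y1) in {"scene":(205,170,285,230),"top":(195,130,275,190)}.items():
    im,d=eyes.camera(c);cv2.imwrite(f"pics/{c}2.png",im);a.append(cv2.resize(im[y0:y1,x0:x1],(400,300),interpolation=cv2.INTER_CUBIC))
    for n,P in(("tip",p-[0,0,.054]),("hend",p-[0,0,.016])):
        uv=w2px(c,P)[0];print(c,n,uv)
        if 1: cv2.circle(a[-1],tuple(int(v) for v in ((uv-[x0,y0]+.5)*5)),3,(0,255,0) if n=="tip" else (255,0,255),1)
cv2.imwrite("pics/hov.png",cv2.resize(np.hstack(a),(800,300)))
E
```

```text
[0.6105 0.0425 0.15  ] [0.5078 0.8615 0.0001 0.0005] 118.96692829140552 [-0.5113 -0.1261 -2.2038] [ 0.7669  0.796  -1.3745  1.5539  0.7855  1.4423  1.4227]
scene tip [242.818  213.5884]
scene hend [242.4655 201.659 ]
top tip [226.8031 165.3204]
top hend [226.3632 162.8046]
```

View pics/hov.png

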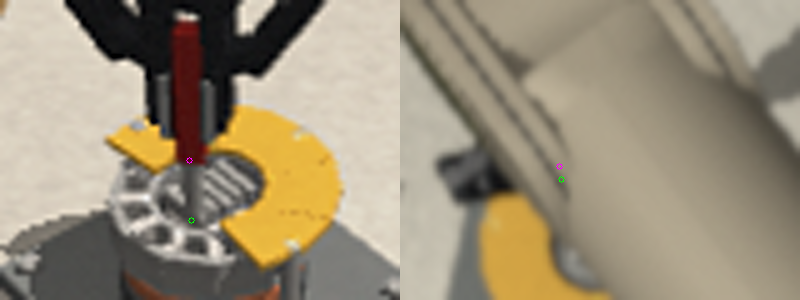

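servo_tool(
  motion=[
    [0,-0.0005,-0.0008,0.01,0,0,0],
    [0,-0.0005,-0.0008,0.017,0,0,0],
    [0,-0.0005,-0.0008,0.02,0,0,0],
    [0,-0.0005,-0.0008,0.022,0,0,0],
    [0,-0.0005,-0.0008,0.024,0,0,0],
    [0,-0.0005,-0.0008,0.026,0,0,0],
    [0,-0.0005,-0.0008,0.028,0,0,0],
  ],
)

```text
clock: 10.55
position: [0.6105, 0.041, 0.1216]
ee_rot: [0.508, 0.861, 0.001, 0.0]
ft_force: [3.0, 1.5, 0.6]
grip_width: 0.149
```

servo_tool(
  motion=[
    [0,0,0.0015,0.002,0,0,0],
    [0,0,0.0015,0.004,0,0,0],
    [0,0,0.0015,0.006,0,0,0],
    [0,0,0.0015,0.008,0,0,0],
    [0,0,0.0015,0.009,0,0,0],
    [0,0,0.0015,0.009,0,0,0],
  ],
)

```text
clock: 11.3
position: [0.6113, 0.0414, 0.1122]
ee_rot: [0.508, 0.861, -0.0, -0.0]
ft_force: [-0.8, -0.4, -2.1]
grip_width: 0.151
```

```bash
cat > stroke.py <<'E'
import sys,json
from h import *
def rows(ax,a_end,n,r=.0400,zs=.002,rot=1.0,g=0):
    o=monitor.get_obs();p=o["position"];q=o["ee_rot"];yaw=2*np.arctan2(q[1],q[0])
    a0=np.arctan2(p[1]-ax[1],p[0]-ax[0]);r0=np.hypot(p[0]-ax[0],p[1]-ax[1]);a1=np.radians(a_end)
    print("a0",np.degrees(a0).round(1),"r0",r0.round(4),"yaw",np.degrees(yaw).round(1))
    X=np.array([np.cos(yaw),np.sin(yaw)]);Y=np.array([np.sin(yaw),-np.cos(yaw)]);R=[]
    for k in range(1,n+1):
        a=a0+(a1-a0)*k/n;rr=r0+(r-r0)*min(1,k/3);t=np.array(ax)+rr*np.array([np.cos(a),np.sin(a)])-p[:2]
        R.append([g,round(t@X,4),round(t@Y,4),round((a0-a)*zs,4),0,0,round(np.degrees(a0-a)*rot,1)])
    print(json.dumps(R))
if __name__=="__main__": rows((float(sys.argv[1]),float(sys.argv[2])),float(sys.argv[3]),int(sys.argv[4]))
E
python3 stroke.py .5765 .0222 -61 18
```

```text
a0 28.9 r0 0.0397 yaw 119.0
[[0, -0.0035, -0.0001, 0.0002, 0, 0, 5.0], [0, -0.0069, -0.0004, 0.0003, 0, 0, 10.0], [0, -0.0103, -0.0011, 0.0005, 0, 0, 15.0], [0, -0.0137, -0.0021, 0.0007, 0, 0, 20.0], [0, -0.0169, -0.0035, 0.0009, 0, 0, 25.0], [0, -0.02, -0.0051, 0.001, 0, 0, 30.0], [0, -0.0229, -0.007, 0.0012, 0, 0, 34.9], [0, -0.0257, -0.0091, 0.0014, 0, 0, 39.9], [0, -0.0282, -0.0114, 0.0016, 0, 0, 44.9], [0, -0.0306, -0.014, 0.0017, 0, 0, 49.9], [0, -0.0327, -0.0168, 0.0019, 0, 0, 54.9], [0, -0.0346, -0.0197, 0.0021, 0, 0, 59.9], [0, -0.0362, -0.0228, 0.0023, 0, 0, 64.9], [0, -0.0375, -0.026, 0.0024, 0, 0, 69.9], [0, -0.0386, -0.0293, 0.0026, 0, 0, 74.9], [0, -0.0393, -0.0328, 0.0028, 0, 0, 79.9], [0, -0.0398, -0.0362, 0.003, 0, 0, 84.9], [0, -0.0399, -0.0397, 0.0031, 0, 0, 89.9]]
```

servo_tool(
  motion=[
    [0,-0.0035,0,0,0,0,5],
    [0,-0.007,-0.0004,0.0003,0,0,10],
    [0,-0.0103,-0.0011,0.0005,0,0,15],
    [0,-0.0137,-0.0021,0.0007,0,0,20],
    [0,-0.0169,-0.0035,0.0009,0,0,25],
    [0,-0.02,-0.0051,0.001,0,0,30],
  ],
  grip_force=120,
)

```text
clock: 12.05
position: [0.6161, 0.0229, 0.1114]
ee_rot: [0.714, 0.7, 0.0, -0.001]
ft_force: [-1.0, 4.6, -2.7]
grip_width: 0.142
```

```bash
python3 stroke.py .5765 .0222 -61 12; python3 -c "
from h import *
print(monitor.get_obs()['joint_pos'])"
```

```text
a0 1.0 r0 0.0396 yaw 88.9
[[0, -0.0036, 0.0001, 0.0002, 0, 0, 5.2], [0, -0.0072, -0.0001, 0.0004, 0, 0, 10.3], [0, -0.0107, -0.0006, 0.0005, 0, 0, 15.5], [0, -0.0142, -0.0016, 0.0007, 0, 0, 20.7], [0, -0.0176, -0.0029, 0.0009, 0, 0, 25.8], [0, -0.0208, -0.0045, 0.0011, 0, 0, 31.0], [0, -0.0239, -0.0064, 0.0013, 0, 0, 36.2], [0, -0.0268, -0.0085, 0.0014, 0, 0, 41.4], [0, -0.0295, -0.0109, 0.0016, 0, 0, 46.5], [0, -0.0319, -0.0136, 0.0018, 0, 0, 51.7], [0, -0.0341, -0.0164, 0.002, 0, 0, 56.9], [0, -0.0361, -0.0195, 0.0022, 0, 0, 62.0]]
[ 0.75018466  0.77204998 -1.25398489  1.57955745  0.74599236  1.34464301
  0.95561551]
```

servo_tool(
  motion=[
    [0,-0.0036,0.0001,0.0002,0,0,5.2],
    [0,-0.0072,-0.0001,0.0004,0,0,10.3],
    [0,-0.0107,-0.0006,0.0005,0,0,15.5],
    [0,-0.0142,-0.0016,0.0007,0,0,20.7],
    [0,-0.0176,-0.0029,0.0009,0,0,25.8],
    [0,-0.0208,-0.0045,0.0011,0,0,31],
    [0,-0.0239,-0.0064,0.0013,0,0,36.2],
    [0,-0.0268,-0.0085,0.0014,0,0,41.4],
    [0,-0.0295,-0.0109,0.0016,0,0,46.5],
    [0,-0.0319,-0.0136,0.0018,0,0,51.7],
    [0,-0.0341,-0.0164,0.002,0,0,56.9],
    [0,-0.0356,-0.0187,0.0021,0,0,60.5],
    [0,-0.0356,-0.0187,0.0021,0,0,60.5],
  ],
)

```text
clock: 13.68
position: [0.5975, -0.0131, 0.1096]
ee_rot: [0.969, 0.246, 0.001, -0.0]
ft_force: [2.0, 2.5, -1.1]
grip_width: 0.143
```

```bash
python3 stroke.py .5765 .0222 -61 1; python3 -c "
from h import *
print(monitor.get_obs()['joint_pos'])"
```

```text
a0 -59.2 r0 0.0411 yaw 28.5
[[0, -0.0013, -0.0003, 0.0001, 0, 0, 1.8]]
[ 0.7573071   0.62019662 -1.08938771  1.63813911  0.57569933  1.24032698
  0.04811855]
```

servo_tool(
  motion=[
    [0,0.0018,0,0,0,0,0],
    [0,0.0018,0,-0.012,0,0,0],
    [0,0.0018,0,-0.04,0,0,0],
    [0,0.01,-0.008,-0.042,0,0,-10],
    [0,0.02,-0.02,-0.042,0,0,-20],
    [0,0.03,-0.03,-0.042,0,0,-30],
    [0,0.0383,-0.0446,-0.042,0,0,-40],
    [0,0.0383,-0.0446,-0.042,0,0,-50],
    [0,0.0383,-0.0446,-0.042,0,0,-60],
    [0,0.0383,-0.0446,-0.042,0,0,-70],
    [0,0.0383,-0.0446,-0.042,0,0,-80],
    [0,0.0383,-0.0446,-0.042,0,0,-90],
    [0,0.0383,-0.0446,-0.035,0,0,-95],
    [0,0.0383,-0.0446,-0.025,0,0,-95],
    [0,0.0383,-0.0446,-0.02,0,0,-95],
    [0,0.0383,-0.0446,-0.016,0,0,-95],
    [0,0.0383,-0.0446,-0.013,0,0,-95],
    [0,0.0383,-0.0446,-0.01,0,0,-95],
  ],
)

```text
clock: 15.92
position: [0.6097, 0.0441, 0.1193]
ee_rot: [0.474, 0.881, 0.0, 0.0]
ft_force: [-0.7, 1.7, -1.4]
grip_width: 0.144
```

servo_tool(
  motion=[
    [0,0.0008,0.0004,0.003,0,0,0],
    [0,0.0008,0.0004,0.006,0,0,0],
    [0,0.0008,0.0004,0.009,0,0,0],
    [0,0.0008,0.0004,0.01,0,0,0],
    [0,0.0008,0.0004,0.01,0,0,0],
  ],
)

```text
clock: 16.55
position: [0.6095, 0.0444, 0.1092]
ee_rot: [0.474, 0.881, -0.0, 0.0]
ft_force: [-0.4, 0.3, -2.2]
grip_width: 0.145
```

```bash
python3 stroke.py .5765 .0222 -61 18; python3 -c "
from h import *
o=monitor.get_obs();print(o['joint_pos'],o['ft_force'])"
```

```text
a0 34.0 r0 0.0398 yaw 123.5
[[0, -0.0037, -0.0001, 0.0002, 0, 0, 5.3], [0, -0.0073, -0.0005, 0.0004, 0, 0, 10.6], [0, -0.0109, -0.0012, 0.0006, 0, 0, 15.8], [0, -0.0144, -0.0024, 0.0007, 0, 0, 21.1], [0, -0.0178, -0.0038, 0.0009, 0, 0, 26.4], [0, -0.021, -0.0056, 0.0011, 0, 0, 31.7], [0, -0.0241, -0.0076, 0.0013, 0, 0, 36.9], [0, -0.027, -0.0099, 0.0015, 0, 0, 42.2], [0, -0.0296, -0.0125, 0.0017, 0, 0, 47.5], [0, -0.032, -0.0153, 0.0018, 0, 0, 52.8], [0, -0.0341, -0.0183, 0.002, 0, 0, 58.0], [0, -0.0359, -0.0215, 0.0022, 0, 0, 63.3], [0, -0.0375, -0.0249, 0.0024, 0, 0, 68.6], [0, -0.0387, -0.0284, 0.0026, 0, 0, 73.9], [0, -0.0396, -0.0319, 0.0028, 0, 0, 79.1], [0, -0.0401, -0.0356, 0.0029, 0, 0, 84.4], [0, -0.0403, -0.0392, 0.0031, 0, 0, 89.7], [0, -0.0402, -0.0429, 0.0033, 0, 0, 95.0]]
[ 0.75691785  0.84025847 -1.34934281  1.59543091  0.83122026  1.38992887
  1.47138786] [-0.36783449  0.31559523 -2.17924002]
```

servo_tool(
  motion=[
    [0,-0.0035,-0.0002,0.0002,0,0,5],
    [0,-0.0069,-0.0006,0.0003,0,0,10],
    [0,-0.0104,-0.0014,0.0005,0,0,15],
    [0,-0.0137,-0.0024,0.0007,0,0,20],
    [0,-0.0137,-0.0024,0.0007,0,0,20],
  ],
)

```text
clock: 17.18
position: [0.6148, 0.0324, 0.1086]
ee_rot: [0.619, 0.785, 0.0, -0.0]
ft_force: [-0.3, 2.1, -1.9]
grip_width: 0.144
```

servo_tool(
  motion=[
    [0,-0.0035,-0.0002,0.0002,0,0,5],
    [0,-0.0069,-0.0006,0.0003,0,0,10],
    [0,-0.0104,-0.0014,0.0005,0,0,15],
    [0,-0.0104,-0.0014,0.0005,0,0,15],
  ],
)

```text
clock: 17.68
position: [0.616, 0.0217, 0.1081]
ee_rot: [0.716, 0.698, 0.0, -0.0]
ft_force: [0.1, 3.2, -2.4]
grip_width: 0.144
```

servo_tool(
  motion=[
    [0,-0.0035,-0.0002,0.0002,0,0,5],
    [0,-0.0069,-0.0006,0.0003,0,0,10],
    [0,-0.0104,-0.0014,0.0005,0,0,15],
    [0,-0.0137,-0.0024,0.0007,0,0,20],
    [0,-0.0137,-0.0024,0.0007,0,0,20],
  ],
)

```text
clock: 18.3
position: [0.6135, 0.008, 0.1075]
ee_rot: [0.826, 0.564, 0.0, 0.0]
ft_force: [0.1, 2.9, -2.2]
grip_width: 0.148
```

servo_tool(
  motion=[
    [0,-0.0035,-0.0002,0.0002,0,0,5],
    [0,-0.0069,-0.0006,0.0003,0,0,10],
    [0,-0.0104,-0.0014,0.0005,0,0,15],
    [0,-0.0137,-0.0024,0.0007,0,0,20],
    [0,-0.0137,-0.0024,0.0007,0,0,20],
  ],
)

```text
clock: 18.92
position: [0.6064, -0.004, 0.1069]
ee_rot: [0.911, 0.412, 0.0, 0.0]
ft_force: [1.6, 3.1, -2.4]
grip_width: 0.146
```

servo_tool(
  motion=[
    [0,-0.0035,-0.0002,0.0002,0,0,5],
    [0,-0.0069,-0.0006,0.0003,0,0,10],
    [0,-0.0104,-0.0014,0.0005,0,0,15],
    [0,-0.0127,-0.0021,0.0006,0,0,18.5],
    [0,-0.0127,-0.0021,0.0006,0,0,18.5],
  ],
)

```text
clock: 19.55
position: [0.5964, -0.0123, 0.1062]
ee_rot: [0.966, 0.26, 0.0, 0.0]
ft_force: [1.6, 1.9, -1.4]
grip_width: 0.141
```

servo_tool(
  motion=[
    [0,0.0016,0,0,0,0,0],
    [0,0.0016,0,-0.012,0,0,0],
    [0,0.0016,0,-0.04,0,0,0],
    [0,0.01,-0.008,-0.042,0,0,-10],
    [0,0.02,-0.015,-0.042,0,0,-20],
    [0,0.0357,-0.0214,-0.042,0,0,-30],
    [0,0.0357,-0.0214,-0.042,0,0,-40],
    [0,0.0357,-0.0214,-0.042,0,0,-50],
    [0,0.0357,-0.0214,-0.042,0,0,-60],
    [0,0.0357,-0.0214,-0.035,0,0,-62.6],
    [0,0.0357,-0.0214,-0.025,0,0,-62.6],
    [0,0.0357,-0.0214,-0.02,0,0,-62.6],
    [0,0.0357,-0.0214,-0.016,0,0,-62.6],
    [0,0.0357,-0.0214,-0.013,0,0,-62.6],
    [0,0.0357,-0.0214,-0.01,0,0,-62.6],
  ],
)

```text
clock: 21.42
position: [0.6164, 0.0241, 0.116]
ee_rot: [0.691, 0.723, 0.0, 0.0]
ft_force: [0.0, 0.8, -1.9]
grip_width: 0.145
```

servo_tool(
  motion=[
    [0,0.0004,0.0002,0.003,0,0,0],
    [0,0.0004,0.0002,0.006,0,0,0],
    [0,0.0004,0.0002,0.009,0,0,0],
    [0,0.0004,0.0002,0.01,0,0,0],
    [0,0.0004,0.0002,0.01,0,0,0],
  ],
)

```text
clock: 22.05
position: [0.6165, 0.0245, 0.106]
ee_rot: [0.691, 0.723, -0.0, 0.0]
ft_force: [1.0, -0.3, -1.5]
grip_width: 0.146
```

servo_tool(
  motion=[
    [0,-0.0035,-0.0002,0.0002,0,0,5],
    [0,-0.0069,-0.0006,0.0003,0,0,10],
    [0,-0.0069,-0.0006,0.0003,0,0,10],
  ],
)

```text
clock: 22.42
position: [0.6162, 0.0183, 0.1059]
ee_rot: [0.751, 0.66, 0.0, -0.0]
ft_force: [0.3, 2.9, -2.0]
grip_width: 0.146
```

servo_tool(
  motion=[
    [0,-0.0035,-0.0002,0.0002,0,0,5],
    [0,-0.0069,-0.0006,0.0003,0,0,10],
    [0,-0.0069,-0.0006,0.0003,0,0,10],
  ],
)

```text
clock: 22.8
position: [0.6149, 0.0114, 0.1056]
ee_rot: [0.805, 0.593, 0.0, -0.0]
ft_force: [1.2, 3.4, -2.4]
grip_width: 0.145
```

servo_tool(
  motion=[
    [0,-0.0035,-0.0002,0.0002,0,0,5],
    [0,-0.0035,-0.0002,0.0002,0,0,5],
    [0,-0.0035,-0.0002,0.0002,0,0,5],
  ],
)

```text
clock: 23.18
position: [0.6137, 0.0081, 0.1055]
ee_rot: [0.83, 0.557, 0.0, 0.0]
ft_force: [1.8, 4.5, -1.3]
grip_width: 0.144
```

servo_tool(
  motion=[
    [0,-0.0035,-0.0002,0.0002,0,0,5],
    [0,-0.0035,-0.0002,0.0002,0,0,5],
    [0,-0.0035,-0.0002,0.0002,0,0,5],
  ],
)

```text
clock: 23.55
position: [0.6122, 0.0047, 0.1053]
ee_rot: [0.854, 0.52, 0.0, 0.0]
ft_force: [2.4, 4.1, 1.0]
grip_width: 0.146
```

```bash
cat > f.py <<'E'
from h import *
o=monitor.get_obs();p=o["position"]-[.5765,.0222,0];a=np.arctan2(p[1],p[0]);f=o["ft_force"][:2]+[.5,.1]
print("alpha",np.degrees(a).round(1),"r",np.hypot(*p[:2]).round(4),"Ftan",(f@[-np.sin(a),np.cos(a)]).round(2),"Frad",(f@[np.cos(a),np.sin(a)]).round(2),o["ft_force"].round(2),"yaw",np.degrees(2*np.arctan2(o["ee_rot"][1],o["ee_rot"][0])).round(1))
E
python3 f.py
```

```text
alpha -26.1 r 0.0397 Ftan 5.05 Frad 0.77 [2.41 4.1  1.02] yaw 62.7
```

servo_tool(
  motion=[
    [0,-0.0035,-0.0002,0.0001,0,0,5],
    [0,-0.0035,-0.0002,0.0001,0,0,5],
    [0,-0.0035,-0.0002,0.0001,0,0,5],
  ],
)

```text
clock: 23.92
position: [0.6105, 0.0016, 0.1051]
ee_rot: [0.876, 0.482, 0.0, 0.0]
ft_force: [3.2, 4.1, -0.7]
grip_width: 0.148
```

```bash
python3 f.py
```

```text
alpha -31.2 r 0.0397 Ftan 5.5 Frad 1.02 [ 3.22  4.08 -0.71] yaw 57.7
```

servo_tool(
  motion=[
    [0,-0.0028,-0.0001,0.0001,0,0,4],
    [0,-0.0028,-0.0001,0.0001,0,0,4],
    [0,-0.0028,-0.0001,0.0001,0,0,4],
  ],
)

```text
clock: 24.3
position: [0.609, -0.0006, 0.105]
ee_rot: [0.892, 0.452, 0.001, 0.0]
ft_force: [4.2, 4.4, -1.0]
grip_width: 0.144
```

```bash
python3 f.py
```

```text
alpha -35.0 r 0.0397 Ftan 6.41 Frad 1.27 [ 4.22  4.42 -1.02] yaw 53.7
```

```bash
python3 - <<'E'
from h import *
o=monitor.get_obs();p=o["position"];print(o["torque"])
im,d=eyes.camera("scene");cv2.imwrite("pics/s3.png",im);x0,y0,x1,y1=205,160,285,220
a=cv2.resize(im[y0:y1,x0:x1],(800,600),interpolation=cv2.INTER_CUBIC)
for z in(.054,.016): cv2.circle(a,tuple(int(v) for v in ((w2px("scene",p-[0,0,z])[0]-[x0,y0]+.5)*10)),4,(0,255,0),1)
cv2.imwrite("pics/s3c.png",a)
E
```

```text
[ 1.28442843 -0.88612166 -0.0461295 ]
```

View pics/s3c.png

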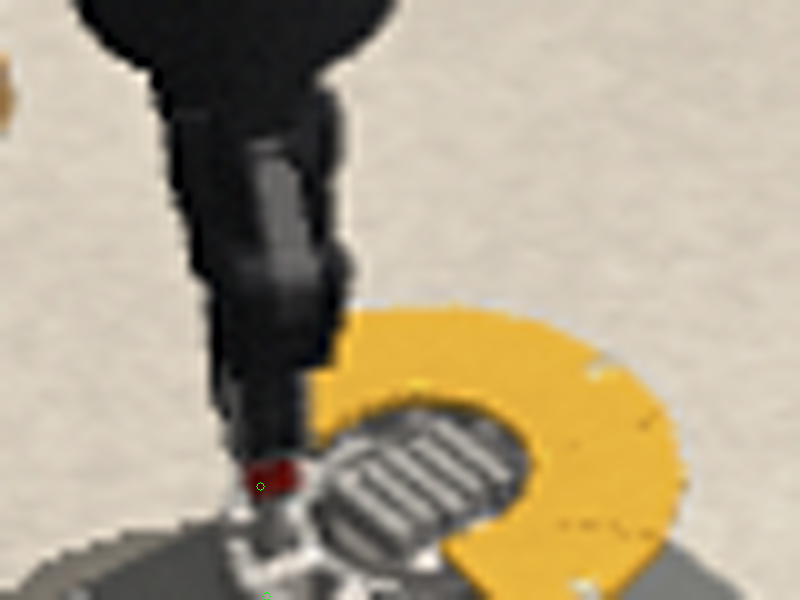

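servo_tool(
  motion=[
    [0,-0.0035,-0.0002,0.0001,0,0,5],
    [0,-0.0035,-0.0002,0.0001,0,0,5],
    [0,-0.0035,-0.0002,0.0001,0,0,5],
  ],
)

```text
clock: 24.72
position: [0.6068, -0.0033, 0.1049]
ee_rot: [0.911, 0.412, 0.001, 0.0]
ft_force: [3.8, 4.2, -1.5]
grip_width: 0.148
```

```bash
python3 f.py
```

```text
alpha -40.1 r 0.0397 Ftan 6.08 Frad 0.54 [ 3.83  4.21 -1.53] yaw 48.7
```

servo_tool(
  motion=[
    [0,-0.0035,-0.0002,0.0001,0,0,5],
    [0,-0.0035,-0.0002,0.0001,0,0,5],
    [0,-0.0035,-0.0002,0.0001,0,0,5],
  ],
)

```text
clock: 25.1
position: [0.6046, -0.0058, 0.1048]
ee_rot: [0.928, 0.372, 0.001, 0.0]
ft_force: [5.0, 5.6, -2.0]
grip_width: 0.146
```

```bash
python3 f.py
```

```text
alpha -45.0 r 0.0397 Ftan 7.93 Frad -0.18 [ 4.98  5.63 -1.98] yaw 43.7
```

servo_tool(
  motion=[
    [0,-0.0035,-0.0002,0.0001,0,0,5],
    [0,-0.0035,-0.0002,0.0001,0,0,5],
    [0,-0.0035,-0.0002,0.0001,0,0,5],
  ],
)

```text
clock: 25.48
position: [0.602, -0.0082, 0.1047]
ee_rot: [0.944, 0.331, 0.001, 0.0]
ft_force: [6.2, 5.1, -3.4]
grip_width: 0.145
```

```bash
python3 f.py
```

```text
alpha -49.9 r 0.0397 Ftan 8.47 Frad 0.28 [ 6.16  5.14 -3.39] yaw 38.7
```

servo_tool(
  motion=[
    [0,-0.0035,-0.0002,0.0001,0,0,5],
    [0,-0.0035,-0.0002,0.0001,0,0,5],
    [0,-0.0035,-0.0002,0.0001,0,0,5],
  ],
)

```text
clock: 25.85
position: [0.5993, -0.0103, 0.1047]
ee_rot: [0.957, 0.29, 0.001, 0.0]
ft_force: [6.8, 4.8, -3.5]
grip_width: 0.149
```

```bash
python3 f.py
```

```text
alpha -54.9 r 0.0397 Ftan 8.75 Frad 0.19 [ 6.77  4.79 -3.49] yaw 33.7
```

servo_tool(
  motion=[
    [0,0.001,0,0,0,0,0],
    [0,0.001,0,0,0,0,0],
  ],
)

```text
clock: 26.1
position: [0.5996, -0.0101, 0.1045]
ee_rot: [0.957, 0.289, 0.0, 0.0]
ft_force: [3.8, 2.8, -2.0]
grip_width: 0.143
```

```bash
python3 f.py; python3 - <<'E'
from h import *
a=[]
p=monitor.get_obs()["position"]
for c,(x0,y0,x1,y1) in {"scene":(205,160,285,220),"top":(195,130,275,190)}.items():
    im,d=eyes.camera(c);cv2.imwrite(f"pics/{c}4.png",im);b=cv2.resize(im[y0:y1,x0:x1],(400,300),interpolation=cv2.INTER_CUBIC)
    for z in(.054,.016): cv2.circle(b,tuple(int(v) for v in ((w2px(c,p-[0,0,z])[0]-[x0,y0]+.5)*5)),2,(0,255,0),1)
    a.append(b)
cv2.imwrite("pics/s4c.png",np.hstack(a))
E
```

```text
alpha -54.4 r 0.0397 Ftan 5.15 Frad 0.14 [ 3.77  2.78 -1.98] yaw 33.6
```

View pics/s4c.png

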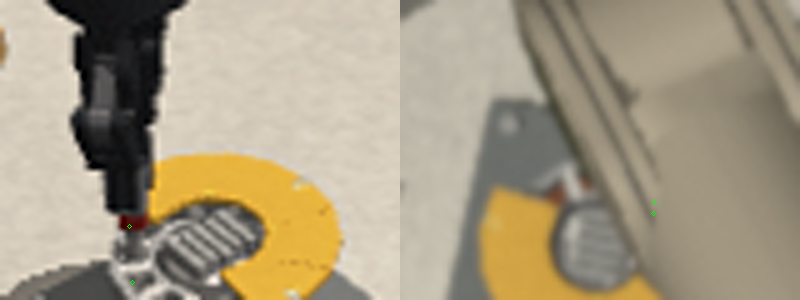

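Force grows more slowly than the stated 30 N/rad. I'll check whether the hold rows relax the reading by reading it while still moving, in fine steps.

servo_tool(
  motion=[
    [0,-0.0005,0,0,0,0,0],
    [0,-0.001,0,0,0,0,0],
  ],
)

```text
clock: 26.45
position: [0.5992, -0.0103, 0.1046]
ee_rot: [0.957, 0.289, 0.001, 0.0]
ft_force: [7.5, 5.0, -4.6]
grip_width: 0.149
```

```bash
python3 f.py
```

```text
alpha -55.1 r 0.0396 Ftan 9.5 Frad 0.41 [ 7.52  5.   -4.63] yaw 33.6
```

servo_tool(
  motion=[
    [0,-0.0005,0,0,0,0,0.7],
  ],
)

```text
clock: 26.58
position: [0.5989, -0.0105, 0.1046]
ee_rot: [0.959, 0.283, 0.001, 0.0]
ft_force: [7.7, 4.5, -4.0]
grip_width: 0.151
```

```bash
python3 f.py
```

```text
alpha -55.6 r 0.0396 Ftan 9.36 Frad 0.85 [ 7.71  4.49 -4.04] yaw 32.9
```

servo_tool(
  motion=[
    [0,-0.0005,0,0,0,0,0.7],
  ],
)

```text
clock: 26.7
position: [0.5985, -0.0107, 0.1046]
ee_rot: [0.961, 0.277, 0.001, 0.0]
ft_force: [9.0, 3.4, -5.4]
grip_width: 0.149
```

```bash
python3 f.py
```

```text
alpha -56.2 r 0.0396 Ftan 9.83 Frad 2.41 [ 9.01  3.37 -5.38] yaw 32.2
```

servo_tool(
  motion=[
    [0,0.0025,0,0,0,0,0],
    [0,0.0028,0,0,0,0,0],
    [0,0.0028,0,-0.012,0,0,0],
    [0,0.0028,0,-0.04,0,0,0],
    [0,0.01,-0.008,-0.042,0,0,-10],
    [0,0.02,-0.015,-0.042,0,0,-20],
    [0,0.0359,-0.0228,-0.042,0,0,-30],
    [0,0.0359,-0.0228,-0.042,0,0,-40],
    [0,0.0359,-0.0228,-0.042,0,0,-50],
    [0,0.0359,-0.0228,-0.042,0,0,-60],
    [0,0.0359,-0.0228,-0.035,0,0,-65.3],
    [0,0.0359,-0.0228,-0.025,0,0,-65.3],
    [0,0.0359,-0.0228,-0.02,0,0,-65.3],
    [0,0.0359,-0.0228,-0.016,0,0,-65.3],
    [0,0.0359,-0.0228,-0.013,0,0,-65.3],
    [0,0.0359,-0.0228,-0.01,0,0,-65.3],
  ],
)

```text
clock: 28.7
position: [0.6159, 0.0275, 0.1144]
ee_rot: [0.66, 0.752, 0.0, 0.0]
ft_force: [0.2, 0.0, -2.3]
grip_width: 0.146
```

```bash
python3 f.py
```

```text
alpha 7.7 r 0.0397 Ftan 0.03 Frad 0.75 [ 0.24  0.03 -2.29] yaw 97.4
```

servo_tool(
  motion=[
    [0,0,0.0005,0.003,0,0,0],
    [0,0,0.0005,0.006,0,0,0],
    [0,0,0.0005,0.0085,0,0,0],
    [0,-0.001,0.0005,0.01,0,0,0],
    [0,-0.002,0.0005,0.01,0,0,2.5],
    [0,-0.003,0.0005,0.01,0,0,4],
  ],
)

```text
clock: 29.45
position: [0.6166, 0.0266, 0.1045]
ee_rot: [0.685, 0.728, 0.001, -0.001]
ft_force: [1.1, 7.2, -4.8]
grip_width: 0.145
```

```bash
python3 f.py
```

```text
alpha 6.2 r 0.0404 Ftan 7.05 Frad 2.39 [ 1.11  7.16 -4.82] yaw 93.5
```

servo_tool(
  motion=[
    [0,-0.0007,0,0,0,0,1],
    [0,-0.0014,0,0,0,0,2],
    [0,-0.0021,0,0,0,0,3],
  ],
)

```text
clock: 29.82
position: [0.6168, 0.0255, 0.1046]
ee_rot: [0.704, 0.711, 0.002, -0.001]
ft_force: [2.5, 9.3, -6.4]
grip_width: 0.144
```

```bash
python3 f.py
```

```text
alpha 4.6 r 0.0404 Ftan 9.15 Frad 3.74 [ 2.49  9.32 -6.44] yaw 90.6
```

servo_tool(
  motion=[
    [0,-0.0014,0,0,0,0,2],
    [0,-0.0028,-0.0003,0.0001,0,0,4],
    [0,-0.0042,-0.0005,0.0002,0,0,6],
  ],
)

```text
clock: 30.2
position: [0.6168, 0.0221, 0.1045]
ee_rot: [0.74, 0.673, 0.003, -0.001]
ft_force: [5.3, 12.1, -6.4]
grip_width: 0.144
```

```bash
python3 f.py
```

```text
alpha -0.2 r 0.0403 Ftan 12.25 Frad 5.74 [ 5.28 12.13 -6.41] yaw 84.6
```

servo_tool(
  motion=[
    [0,-0.0014,0,0,0,0,2],
    [0,-0.0028,-0.0002,0.0001,0,0,4],
  ],
)

```text
clock: 30.45
position: [0.6166, 0.0194, 0.1044]
ee_rot: [0.763, 0.647, 0.003, -0.001]
ft_force: [6.2, 12.6, -8.5]
grip_width: 0.146
```

```bash
python3 f.py
```

```text
alpha -4.1 r 0.0402 Ftan 13.1 Frad 5.77 [ 6.19 12.56 -8.53] yaw 80.6
```

servo_tool(
  motion=[
    [0,-0.001,0.0002,0.0003,0,0,1],
    [0,-0.002,0.0002,0.0005,0,0,1],
  ],
)

```text
clock: 30.7
position: [0.6165, 0.0176, 0.1043]
ee_rot: [0.768, 0.64, 0.003, -0.001]
ft_force: [4.7, 11.5, -4.8]
grip_width: 0.149
```

```bash
python3 f.py
```

```text
alpha -6.5 r 0.0402 Ftan 12.13 Frad 3.85 [ 4.71 11.51 -4.83] yaw 79.6
```

servo_tool(
  motion=[
    [0,-0.001,0.0001,0.0001,0,0,1],
    [0,-0.002,0.0001,0.0001,0,0,2],
    [0,-0.002,0.0001,0.0001,0,0,2],
  ],
)

```text
clock: 31.08
position: [0.6162, 0.0156, 0.1042]
ee_rot: [0.779, 0.627, 0.003, -0.001]
ft_force: [4.3, 12.3, -5.0]
grip_width: 0.143
```

```bash
python3 f.py
```

```text
alpha -9.4 r 0.0402 Ftan 13.0 Frad 2.73 [ 4.32 12.27 -5.02] yaw 77.6
```

servo_tool(
  motion=[
    [0,-0.001,0,0.0001,0,0,1],
    [0,-0.002,0,0.0001,0,0,2],
    [0,-0.002,0,0.0001,0,0,2],
  ],
)

```text
clock: 31.45
position: [0.6157, 0.0137, 0.1041]
ee_rot: [0.79, 0.613, 0.003, -0.002]
ft_force: [5.8, 10.8, -3.9]
grip_width: 0.148
```

```bash
python3 f.py
```

```text
alpha -12.2 r 0.0401 Ftan 11.97 Frad 3.88 [ 5.81 10.78 -3.87] yaw 75.6
```

```bash
cat > f.py <<'E'
from h import *
F=[]
for k in range(4):
    o=monitor.get_obs();p=o["position"]-[.5765,.0222,0];a=np.arctan2(p[1],p[0]);f=o["ft_force"][:2]+[.5,.1]
    F.append([f@[-np.sin(a),np.cos(a)],f@[np.cos(a),np.sin(a)],o["ft_force"][2]])
    if k<3: eyes.camera("scene")
F=np.array(F).round(1);print("alpha",np.degrees(a).round(1),"r",np.hypot(*p[:2]).round(4),"Ftan",F[:,0],"Frad",F[:,1],"Fz",F[:,2],"yaw",np.degrees(2*np.arctan2(o["ee_rot"][1],o["ee_rot"][0])).round(1),"mean",F.mean(0).round(1),o["clock"])
E
python3 f.py
```

```text
alpha -12.2 r 0.0401 Ftan [12.  12.5 12.5 12.5] Frad [3.9 2.  2.5 1.5] Fz [-3.9 -5.1 -5.6 -5. ] yaw 75.6 mean [12.4  2.5 -4.9] 31.6
```

servo_tool(
  motion=[
    [0,-0.0014,0,0.0001,0,0,2],
    [0,-0.0028,-0.0001,0.0002,0,0,4],
    [0,-0.0028,-0.0001,0.0002,0,0,4],
  ],
)

```text
clock: 31.98
position: [0.6151, 0.0112, 0.104]
ee_rot: [0.811, 0.585, 0.003, -0.002]
ft_force: [5.3, 12.5, -4.8]
grip_width: 0.147
```

```bash
python3 f.py
```

```text
alpha -16.0 r 0.0402 Ftan [13.7 13.5 14.  12.8] Frad [2.1 2.6 2.7 1.7] Fz [-4.8 -4.9 -5.  -5.3] yaw 71.6 mean [13.5  2.3 -5. ] 32.125
```

servo_tool(
  motion=[
    [0,-0.0014,0,0.0001,0,0,2],
    [0,-0.0028,-0.0001,0.0002,0,0,4],
    [0,-0.0028,-0.0001,0.0002,0,0,4],
  ],
)

```text
clock: 32.5
position: [0.6143, 0.0086, 0.1039]
ee_rot: [0.831, 0.556, 0.003, -0.002]
ft_force: [5.8, 12.5, -5.0]
grip_width: 0.149
```

```bash
python3 f.py
```

```text
alpha -19.9 r 0.0402 Ftan [14.  13.3 13.5 13. ] Frad [1.7 2.4 0.6 2. ] Fz [-5.  -4.3 -4.6 -5. ] yaw 67.6 mean [13.4  1.7 -4.7] 32.65
```

servo_tool(
  motion=[
    [0,-0.0014,0,0.0001,0,0,2],
    [0,-0.0028,-0.0001,0.0002,0,0,4],
    [0,-0.0028,-0.0001,0.0002,0,0,4],
  ],
)

```text
clock: 33.02
position: [0.6134, 0.0063, 0.1038]
ee_rot: [0.85, 0.527, 0.004, -0.002]
ft_force: [6.5, 12.8, -4.9]
grip_width: 0.145
```

```bash
python3 f.py
```

```text
alpha -23.6 r 0.0402 Ftan [14.6 15.2 14.4 14.7] Frad [1.3 0.9 1.1 1.4] Fz [-4.9 -5.1 -4.4 -4.4] yaw 63.6 mean [14.7  1.2 -4.7] 33.175
```

servo_tool(
  motion=[
    [0,-0.0014,0,0.0001,0,0,2],
    [0,-0.0024,-0.0001,0.0002,0,0,3.5],
    [0,-0.0024,-0.0001,0.0002,0,0,3.5],
  ],
)

```text
clock: 33.55
position: [0.6125, 0.0043, 0.1037]
ee_rot: [0.865, 0.501, 0.004, -0.002]
ft_force: [7.4, 13.1, -5.8]
grip_width: 0.141
```

```bash
python3 f.py
```

```text
alpha -26.5 r 0.0402 Ftan [15.3 15.9 16.  14.9] Frad [1.2 1.6 1.9 1.2] Fz [-5.8 -4.6 -4.3 -5.2] yaw 60.2 mean [15.5  1.5 -5. ] 33.7
```

servo_tool(
  motion=[
    [0,0.0015,0,0,0,0,0],
    [0,0.003,0,0,0,0,0],
    [0,0.004,0,0,0,0,0],
    [0,0.0045,0,0,0,0,0],
  ],
)

```text
clock: 34.2
position: [0.6137, 0.0055, 0.1034]
ee_rot: [0.866, 0.5, 0.001, -0.001]
ft_force: [1.3, 3.9, 0.5]
grip_width: 0.145
```

```bash
python3 f.py; python3 -c "
from h import *
o=monitor.get_obs();print(o['position'],o['joint_pos'])"
```

```text
alpha -24.2 r 0.0407 Ftan [4.4 5.2 5.9 5.7] Frad [ 0.  -0.4 -0.2 -1.3] Fz [0.5 0.3 0.  0.6] yaw 60.0 mean [ 5.3 -0.5  0.4] 34.35
[0.61367602 0.00551929 0.10339342] [ 0.74837771  0.71868284 -1.17271264  1.5980836   0.68192835  1.28857365
  0.51468989]
```

servo_tool(
  motion=[
    [0,0.001,0,0,0,0,0],
    [0,0.0022,0.0002,0,0,0,0],
    [0,0.0022,0.0002,0,0,0,0],
  ],
)

```text
clock: 34.72
position: [0.6147, 0.0058, 0.1028]
ee_rot: [0.866, 0.5, 0.0, -0.0]
ft_force: [1.7, 5.1, 0.5]
grip_width: 0.145
```

```bash
python3 f.py
```

```text
alpha -23.2 r 0.0415 Ftan [5.7 5.4 5.6 5.4] Frad [-0.1  0.   0.6 -0.3] Fz [0.5 0.8 0.7 0.8] yaw 60.0 mean [5.5 0.  0.7] 34.875
```

servo_tool(
  motion=[
    [0,0.0015,-0.0003,0,0,0,0],
    [0,0.0015,-0.0003,0,0,0,0],
  ],
)

```text
clock: 35.12
position: [0.615, 0.0064, 0.1026]
ee_rot: [0.866, 0.5, -0.0, 0.0]
ft_force: [1.8, 2.0, -0.6]
grip_width: 0.149
```

```bash
python3 f.py; python3 -c "
from h import *
o=monitor.get_obs();print(o['position'],o['ee_rot'],o['torque'])"
```

```text
alpha -22.3 r 0.0416 Ftan [2.8 3.8 3.6 3.2] Frad [1.4 0.8 1.3 0.6] Fz [-0.6  0.2 -1.2 -0.6] yaw 59.9 mean [ 3.4  1.  -0.5] 35.275
[0.61503911 0.00641639 0.10257612] [ 8.66300800e-01  4.99522658e-01 -1.36203383e-05  1.95537891e-04] [ 0.55700626 -0.46082527  0.00722555]
```

servo_tool(
  motion=[
    [0,0.0015,-0.0003,0,0,0,0],
    [0,0.0015,-0.0003,-0.001,0,0,0],
  ],
)

```text
clock: 35.52
position: [0.6151, 0.0077, 0.1032]
ee_rot: [0.866, 0.5, -0.001, 0.0]
ft_force: [0.2, 0.9, -1.6]
grip_width: 0.146
```

```bash
python3 f.py
```

```text
alpha -20.2 r 0.0413 Ftan [1.2 1.2 0.8 0.8] Frad [ 0.3 -0.3  0.8  0.7] Fz [-1.6 -0.8 -1.9 -2. ] yaw 59.9 mean [ 1.   0.4 -1.6] 35.675
```

servo_tool(
  motion=[
    [0,0,0,-0.015,0,0,0],
    [0,0,0,-0.04,0,0,0],
    [0,0,0,-0.077,0,0,0],
    [0,0.04,-0.04,-0.077,0,0,-4],
    [0,0.08,-0.08,-0.077,0,0,-8],
    [0,0.12,-0.12,-0.077,0,0,-12],
    [0,0.163,-0.1647,-0.077,0,0,-16],
    [0,0.163,-0.1647,-0.077,0,0,-16],
    [0,0.163,-0.1647,-0.077,0,0,-16],
    [0,0.163,-0.1647,-0.077,0,0,-16],
  ],
)

```text
clock: 36.92
position: [0.5553, 0.2302, 0.1808]
ee_rot: [0.789, 0.614, -0.0, 0.0]
ft_force: [0.7, -0.9, -1.4]
grip_width: 0.147
```

```bash
python3 - <<'E'
from h import *
o=monitor.get_obs();p=o["position"];print(p,o["ee_rot"],np.degrees(2*np.arctan2(o["ee_rot"][1],o["ee_rot"][0])),o["ft_force"])
im,d=eyes.camera("scene");cv2.imwrite("pics/s5.png",im);u=w2px("scene",p-[0,0,.05])[0].astype(int);x0,y0=u[0]-50,u[1]-37
a=cv2.resize(im[y0:y0+75,x0:x0+100],(800,600),interpolation=cv2.INTER_CUBIC)
for z in(.054,.035,.016): cv2.circle(a,tuple(int(v) for v in ((w2px("scene",p-[0,0,z])[0]-[x0,y0]+.5)*8)),3,(0,255,0),1)
cv2.circle(a,tuple(int(v) for v in ((w2px("scene",[.5546,.2316,.05])[0]-[x0,y0]+.5)*8)),3,(255,0,255),1)
cv2.imwrite("pics/s5c.png",a)
E
```

```text
[0.55528696 0.23020579 0.18081578] [ 7.89061970e-01  6.14313475e-01 -1.12369592e-04  3.86205004e-04] 75.80411344210026 [ 0.69872252 -0.90989887 -1.39609572]
```

View pics/s5c.png

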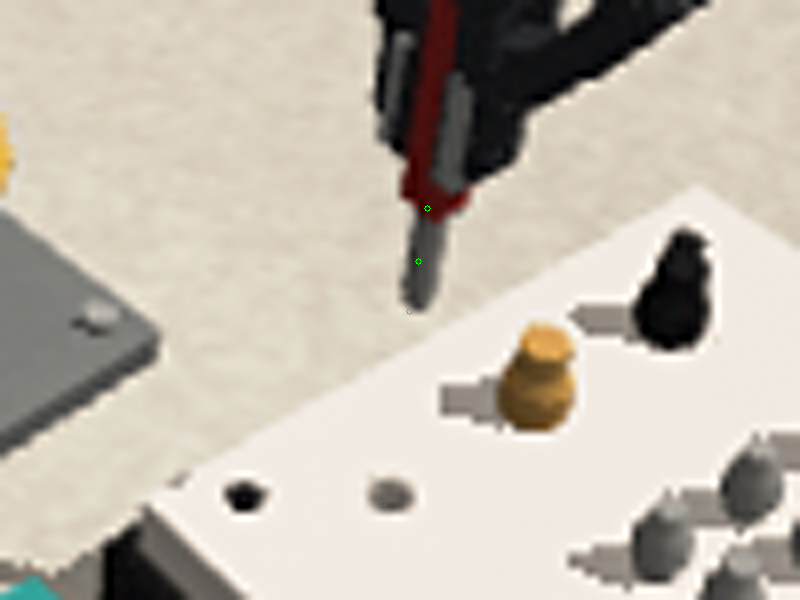

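servo_tool(
  motion=[
    [0,0.0006,-0.0015,0.03,0,0,0],
    [0,0.0006,-0.0015,0.06,0,0,0],
    [0,0.0006,-0.0015,0.072,0,0,0],
    [0,0.0006,-0.0015,0.076,0,0,0],
    [0,0.0006,-0.0015,0.08,0,0,0],
    [0,0.0006,-0.0015,0.084,0,0,0],
    [0,0.0006,-0.0015,0.088,0,0,0],
  ],
)

```text
clock: 37.85
position: [0.5536, 0.2323, 0.0928]
ee_rot: [0.788, 0.615, 0.0, 0.001]
ft_force: [1.1, -1.8, 0.7]
grip_width: 0.149
```

```bash
python3 -c "
from h import *
o=monitor.get_obs();print(o['position'],o['ft_force'],o['torque'])"
```

```text
[0.55363564 0.23232732 0.09283005] [ 1.1153963  -1.82616641  0.74225555] [-0.5348623  -0.18886196  0.00428349]
```

servo_tool(
  motion=[
    [0,-0.0008,0.0003,0.006,0,0,0],
    [0,-0.0008,0.0003,0.012,0,0,0],
    [0,-0.0008,0.0003,0.018,0,0,0],
    [0,-0.0008,0.0003,0.022,0,0,0],
    [0,-0.0008,0.0003,0.025,0,0,0],
    [0,-0.0008,0.0003,0.027,0,0,0],
    [0,-0.0008,0.0003,0.0275,0,0,0],
  ],
)

```text
clock: 38.72
position: [0.5534, 0.2318, 0.066]
ee_rot: [0.788, 0.615, 0.0, 0.0]
ft_force: [-3.1, -4.2, 10.6]
grip_width: 0.146
```

```bash
python3 -c "
from h import *
o=monitor.get_obs();print(o['position'],o['ft_force'],o['torque'])"
```

```text
[0.55338154 0.23184376 0.06600039] [-3.09180115 -4.17072789 10.60475885] [-0.98212627  0.76561526  0.04058021]
```

Seated: Fz is +10.6 N at the original grasp height. Release, retreat and look.

servo_tool(
  motion=[
    [0.25,0,0,0,0,0,0],
    [0.45,0,0,0,0,0,0],
    [0.45,0,0,0,0,0,0],
    [0.45,0,0,-0.04,0,0,0],
    [0.45,0,0,-0.1,0,0,0],
    [0.45,0,0,-0.14,0,0,0],
    [0.45,0,0.06,-0.14,0,0,0],
    [0.45,0,0.12,-0.14,0,0,0],
    [0.45,-0.1,0.14,-0.14,0,0,0],
    [0.45,-0.2,0.14,-0.14,0,0,0],
    [0.45,-0.25,0.14,-0.14,0,0,0],
    [0.45,-0.32,0.14,-0.14,0,0,0],
    [0.45,-0.4,0.1,-0.14,0,0,0],
    [0.45,-0.4,0.1,-0.14,0,0,0],
  ],
)

```text
clock: 40.48
position: [0.567, -0.1548, 0.205]
ee_rot: [0.788, 0.615, 0.0, 0.0]
ft_force: [0.7, -0.6, 0.6]
grip_width: 0.449
```

```bash
python3 - <<'E'
from h import *
np.set_printoptions(precision=4,suppress=True)
o=monitor.get_obs();print(o["position"],o["ft_force"],o["clock"])
S=[]
for c,(x0,y0,x1,y1) in {"scene":(195,160,435,340),"top":(100,110,300,260)}.items():
    im,d=eyes.camera(c);cv2.imwrite(f"pics/{c}6.png",im);S.append(cv2.resize(im[y0:y1,x0:x1],(400,300),interpolation=cv2.INTER_CUBIC))
    v,u=np.mgrid[:384,:512];W=px2w(c,np.c_[u.ravel(),v.ravel()],d.ravel()).reshape(384,512,3)
    h=cv2.cvtColor(im,cv2.COLOR_BGR2HSV);r=((h[...,0]<8)|(h[...,0]>172))&(h[...,1]>130)&(d>0)&(np.hypot(W[...,0]-.553,W[...,1]-.23)<.03)&(W[...,2]>.055)
    print(c,"bar",W[r].mean(0),W[r].min(0),W[r].max(0),r.sum())
    h0=cv2.cvtColor(cv2.imread(f"pics/{c}0.png"),cv2.COLOR_BGR2HSV);d=cv2.absdiff(im,cv2.imread(f"pics/{c}0.png")).max(2);print("changed px",[(int(a[0]),int(a[1]),int(a[4])) for a in cv2.connectedComponentsWithStats((d>40).astype(np.uint8))[2][1:] if a[4]>15])
cv2.imwrite("pics/fin.png",np.hstack(S))
E
```

```text
[ 0.567  -0.1548  0.205 ] [ 0.7063 -0.5729  0.6363] 40.475
scene bar [0.5559 0.2345 0.0956] [0.5447 0.2256 0.0553] [0.5613 0.2408 0.128 ] 184
changed px [(185, 0, 84), (184, 0, 306), (296, 0, 434), (329, 0, 1160), (153, 9, 55), (310, 12, 374), (153, 17, 3586), (196, 26, 22), (112, 118, 446), (88, 185, 721), (235, 202, 20), (227, 211, 156), (211, 225, 20), (317, 225, 35), (326, 228, 17), (323, 240, 21)]
top bar [0.5494 0.226  0.1138] [0.5451 0.2211 0.0765] [0.5542 0.2329 0.1275] 27
changed px [(284, 119, 2993), (358, 121, 623), (351, 140, 40), (334, 143, 59), (342, 143, 28), (346, 147, 1908), (508, 160, 70), (234, 163, 22), (223, 164, 37), (241, 166, 40), (418, 202, 1292), (329, 208, 485), (465, 211, 1137), (344, 229, 36), (388, 247, 219), (344, 266, 3594), (405, 281, 3541), (348, 282, 1081), (509, 287, 24), (326, 301, 19), (443, 300, 134), (376, 373, 113), (267, 381, 53)]
```

View pics/fin.png

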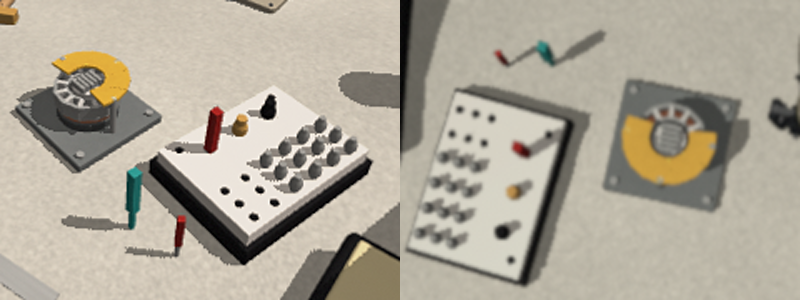

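```bash
python3 - <<'E'
from h import *
for f in("top0","top6"):
    im=cv2.imread(f"pics/{f}.png").astype(np.float32).mean(2)
    z=.0775 if f=="top0" else .0695
    a=np.radians(np.arange(-58,58.1,1));b=[]
    for t in a:
        w=t+np.radians(-10.8);r=np.arange(.037,.0435,.001);P=np.c_[.5756+r*np.cos(w),.0211+r*np.sin(w),np.full(len(r),z)]
        uv=w2px("top",P).astype(np.float32);b.append(cv2.remap(im,uv[None,:,0],uv[None,:,1],cv2.INTER_CUBIC).mean())
    b=np.array(b);A=np.c_[np.ones_like(a),a,a*a,np.cos(12*a),np.sin(12*a)];c=np.linalg.lstsq(A,b,rcond=None)[0]
    print(f,"hole phase (station deg, mod 30)",np.degrees(np.arctan2(-c[4],-c[3])/12).round(1),"amp",np.hypot(c[3],c[4]).round(1))
E
```

```text
top0 hole phase (station deg, mod 30) 9.9 amp 45.1
top6 hole phase (station deg, mod 30) -6.7 amp 47.8
```

```bash
python3 -c "
from h import *
print(monitor.get_obs()['clock']);print(ticket.hand_in())"
```

```text
40.575
the job is handed in; nothing more can be done
None
```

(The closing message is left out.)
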